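# Load the sieve shaker with its power off, then switch it back on

### The job

The sieve shaker's power lever is on. Push the lever round to its off detent; then, with the power off, set the deep pan right way up and centred on the shaker's plate and the sieve, mesh side up, centred on top of the pan, putting both down gently rather than dropping them; then push the lever all the way back to its on detent. Leave the bottles, jars and other things on the bench where they are.

Things in the scene. Friction and masses are not known exactly. Their poses are not given: they have to be found in the camera images.
- isolator: Power isolator: grey box fixed to the bench, 100 (its x) x 170 (its y) x 90 mm tall; origin at the centre of its underside. It carries the lever on top. Its place and yaw vary. Nothing stands on its lid but the lever.
- lever (a joint): Angle of the black lever, positive anticlockwise from above. 0 = off: points along the isolator's -x, across the box, 65 mm out past its front. 1.571 = on (start): points along the isolator's -y, in line with the box's long side, above its lid. Sprung detents: pushed past about 0.79 it snaps to the other, else springs back. Takes 0.4 to 0.6 N m (5 to 7 N at 85 mm). Stops at 0 and 1.571.
- lever_axis (a point): Point on the lever's vertical turning axis at the bar's mid height, 116 mm above the bench; 45 mm from the isolator's centre along its +y. Axes as the isolator's. Round hub of 25 mm radius here.
- lever_tip (a point): Middle of the lever's free end, 115 mm from the axis, 116 mm above the bench. The lever is a bar 22 mm wide and 24 mm tall: underside 104 mm and top 128 mm above the bench, so 14 mm above the box's lid. It can be pushed sideways near its end with shut fingers pointing down.
- shaker: Sieve shaker fixed to the bench: round grey base, 164 mm diameter, narrowing to a flat round steel plate on top (110 mm diameter, 80 mm above the bench). Two upright clamp rods (10 mm diameter, 16 mm black caps, tops 170 mm above the bench) on its +y and -y sides, 78 mm from its axis. Origin: underside's centre. Place and yaw vary; it and the isolator may swap sides.
- plate_top (a point): Centre of the shaker plate's upper face, 80 mm above the bench.
- pan: Deep pan: plain steel, open-topped round dish, 62 mm outside diameter, 30 mm tall, wall 4 mm, floor 5 mm, about 150 g. Origin at the centre of its underside, z up. Starts upright on the bench, mouth up.
- sieve: Sieve: plain steel flat disc, 62 mm diameter, 22 mm tall, mesh in its top face 4 mm below the rim, flat underside, about 130 g. Origin at the centre of its underside, z up. Starts on the bench mesh side up. On the pan it simply rests on the rim, nothing locks it.
- spice_jar: Bystander: amber jar, 58 mm diameter, 75 mm tall, in a row with the pan and the sieve in any order. Origin at its underside's centre, as for all bystanders.
- oil_bottle: Bystander: bottle, 72 mm diameter, 230 mm tall, at the far side.
- sauce_jug: Bystander: dark bottle, 92 mm diameter, 210 mm tall, at the far side.
- clear_bottle: Bystander: clear bottle, 68 mm diameter, 220 mm tall, at the far side.
- beaker: Bystander: clear open cup, 76 mm across, 80 mm tall, near the robot.
- tin: Bystander: square steel tin, 70 x 70 mm, 65 mm tall with its cap, near the robot.
- jar_lid: Bystander: flat white lid, 86 mm diameter, 12 mm thick, lying at the right.
- spoon: Bystander: spoon 180 mm long lying at the left.
Things that resemble listed ones, but are neither listed nor needed, are in the scene too. What is shaped like the sieve but green is not meant.

How it is judged (in metres and radians):
On the way, in this order (a step that is already met when the one before it is completed fails the run):
1. the lever is at its off detent (value of joint lever below 0.2 rad), for 0.2 s.
2. with the lever off, the pan stands centred on the shaker's plate, let go (value of joint lever below 0.2 rad and horizontal distance between pan and plate_top below 0.012 m and z of pan in the frame of plate_top between -0.004 and 0.004 m and angle between pan's own z axis and vertical below 0.1 rad and contact force between the fingers and pan below 0.05 N), for 0.2 s.
3. with the lever off, the sieve lies centred on the pan, let go (value of joint lever below 0.2 rad and horizontal distance between pan and plate_top below 0.012 m and z of pan in the frame of plate_top between -0.004 and 0.004 m and angle between each of pan, sieve's own z axis and vertical below 0.1 rad and horizontal distance between sieve and pan below 0.008 m and z of sieve in the frame of pan between 0.026 and 0.034 m and contact force between the fingers and sieve below 0.05 N), for 0.2 s.
4. the lever is at its on detent (value of joint lever above 1.37 rad), for 0.2 s.
At the end, for the whole second after the job is handed in: The lever is at its on detent (above 1.37 rad) and still; the pan stands upright on the shaker's plate within 12 mm of its centre; the sieve lies flat, mesh up, on the pan's rim within 8 mm of the pan's centre; both at rest and released (value of joint lever above 1.37 rad and velocity of joint lever between -0.1 and 0.1 rad/s and horizontal distance between pan and plate_top below 0.012 m and z of pan in the frame of plate_top between -0.004 and 0.004 m and angle between each of pan, sieve's own z axis and vertical below 0.1 rad and horizontal distance between sieve and pan below 0.008 m and z of sieve in the frame of pan between 0.026 and 0.034 m and linear speed of each of pan, sieve below 0.02 m/s); the robot touches nothing.
It fails at once if the pan is dropped or thrown: it moves faster than 0.6 m/s (a fall of about 18 mm) while no finger touches it (contact force between the fingers and pan below 0.05 N and linear speed of pan above 0.6 m/s).
It fails at once if the sieve is dropped or thrown: it moves faster than 0.6 m/s (a fall of about 18 mm) while no finger touches it (contact force between the fingers and sieve below 0.05 N and linear speed of sieve above 0.6 m/s).
It fails at once if one of the bystanders (bottles, jars, beaker, tin, lid, spoon) is shifted by more than 30 mm (distance of any of spice_jar, oil_bottle, sauce_jug, clear_bottle, beaker, tin, jar_lid, spoon from where it was at the start of the episode above 0.03 m).
It also fails if it takes over 67 s, if anything falls off the work surface, if the arm or the gripper's body presses on something with over 40 N, if the wrist force passes 120 N, or if a joint passes its speed limit or range.

### The arm

A 6-joint arm with a two-finger parallel gripper is mounted at the origin on the work surface. World frame = base frame: x ahead of the robot, y to its left, z up, the work surface at z = 0. Lengths are in m, angles in degrees, forces in N, time in s.
With the tool pointing down it reaches from about 0.4 to 0.825 m from the base axis. Payload 7 kg.
Tool frame: the origin (TCP) lies midway between the tips of the shut fingers; the grasp point (between the pads) lies ctrl.grasp_offset behind it (ctrl.grasp_offset is the distance from the TCP to the grasp point, in m); z points along the fingers, y is the line along which they close (so a half turn about z gives the same grasp; the last joint's range is limited). The gripper opens to 88 mm and grips with 3 to 60 N. Pads are 19 mm wide; open, the fingers measure 130 mm over their backs; the gripper's body (78 mm by 193 mm) begins 47 mm behind the grasp point.
Start: joints at [-47.263, 20.546, 0.682, 0, -70.136, -16.507], TCP at [0.298, -0.605, 0.227] pointing down, gripper open.
Joint ranges: [-176.03, 176.03], [-82.01, 121.73], [-58.28, 71.71], [-173.87, 95.51], [-174.79, -0.11], [-173.66, 173.66]. Speed limits (degrees/s): [136.94, 136.94, 172.46, 180, 180, 180].

### API

Orientations are given as [roll, pitch, yaw] about the fixed x, y, z axes, in that order (R = Rz(yaw) Ry(pitch) Rx(roll)).
In Python, from plant import ctrl gives the robot as it stands. The module is installed in compiled form; this text tells all that it offers.
- The arm moves only by the tool send_rows, never from a script. Its argument "increments" is a list that holds one entry, the list of rows, each a list of 4 numbers: the shift along the world's x, y, z normalised to -1 to 1, where 1 is 0.2 m, then the turn about the world's z normalised to -1 to 1, where 1 is 1.5 rad. In form: [[[x, y, z, roll], ...]]. A call has 1 to 12 rows; each row is the pose to reach, as a shift and turn from the pose commanded when the call began; what a row does not reach only later rows make up. A row lasts 1/8 s, in which the tool goes at most 62.5 mm and 10.7 degrees, less where a joint would pass 70% of its speed; a pose out of reach is approached as far as the arm can. A call with a number of a shift or a turn outside -1 to 1 is refused whole. A call with a gripper value outside its range is refused whole. "jaw" is the opening, from 0 (shut) to 1 (fully open), set as the call begins (left out, the last holds). The fingers move at their own pace and stop on an object; the grip force is fixed at half the most. Time passes only in rows, so rows that repeat a pose let the fingers close. It gives the time, the measured TCP pose, the force, the opening and the grip force at its end, in the units of the state.
- ctrl.get_obs(): the state, without advancing time (a new reading comes with each control period).
- ctrl.snapshot(name): name is "scene" or "top" or "wrist"; returns the picture (480x640x3 uint8, red, green, blue); there is no depth.
- ctrl.calibration(name): a dict with "mtx" (3x3 intrinsics, pixels), "eye" and "attitude" of the camera in the world. Camera axes: x right, y up, looking along -z (the intrinsics and any distortion apply to the point x, -y, -z); pixel columns grow to the right and rows downward; lengths in m; the calibration is good to about 2 mm. A picture is of the moment at which its call begins: read the wrist's pose just before it. calibration takes no time and is no camera call; for the wrist camera it gives the pose at the moment of the call.
- ctrl.close_job(): hands the job in; it is judged then, once.
Trained networks look in the newest picture that a camera, given by its name, has taken for a name from the list of things; names that differ only in an ending like _2 or _b are one class to them, and where a whole thing is asked for, a point or a joint stands for the part that bears it (a point fixed in the world has none). Each returns a list of dicts, best first, with "conf" (0 to 1); they miss things now and then, are a little off and sometimes report something else, mostly with a low value. They report only what shows in the picture. A call takes as long as a camera call. They do not tell look-alikes from the thing itself.
- ctrl.trace(thing, camera): "mask" (480x640 bool, what is visible of it) and "bbox" ([left, top, right, bottom] in pixels, round what is visible of it).
- ctrl.spot_point(thing, camera): "pixel" ([row, column] in pixels: a listed point, or the origin of a listed thing).
The state is a dict: "clock": time; "joint_pos": joint angles; "qvel": joint speeds; "tau": joint torques, N m; "tool_pos": TCP position; "orientation": TCP orientation; "force": force on the tool from outside, world axes, zero at the start; "moment": the same for the moment, N m; "opening": finger opening in m; "gripper_force": force on a finger pad.
Only numpy, scipy, OpenCV 4.12 (cv2) and the standard library are available. Lean on these libraries where they do the work, as an engineer would, in place of code of your own. Each camera call takes 0.05 s, during which the arm holds its last target. There are 200 camera calls.

## Working session

There is one attempt and no reset: what is moved stays moved. The work goes in short steps, Python scripts to look and compute and a tool call to move; the robot and the scene stay as the last step left them, time stands still between calls to the robot, and variables do not carry over. Pictures are saved under pics/ and viewed, at most 10 in all, crops included, and the job is handed in when it is done.

Besides the shell and the picture viewer there is one more tool, called after "Emit:" by a JSON object that holds its "method" and its "body", one argument or row to a line. send_rows: Moves the arm, as the interface text tells. Its arguments: {"type":"object","properties":{"increments":{"type":"array"},"jaw":{"type":"number"}},"required":["increments"]}

```bash
mkdir -p pics
cat > h.py <<'E'
import numpy as np, cv2
from plant import ctrl
def ray(cam,px,c=None):
    c=c or ctrl.calibration(cam); K=np.array(c["mtx"]); R=np.array(c["attitude"])
    if R.shape!=(3,3):
        from scipy.spatial.transform import Rotation as Ro
        R=Ro.from_euler('xyz',R,degrees=True).as_matrix() if R.size==3 else Ro.from_quat(R).as_matrix()
    v=np.linalg.inv(K)@np.array([px[1],px[0],1.]); d=R@np.array([v[0],-v[1],-v[2]])
    return np.array(c["eye"]),d/np.linalg.norm(d)
def onz(cam,px,z,c=None):
    o,d=ray(cam,px,c); return o+d*(z-o[2])/d[2]
def tri(rays):
    A=np.zeros((3,3));b=np.zeros(3)
    for o,d in rays:
        P=np.eye(3)-np.outer(d,d);A+=P;b+=P@o
    p=np.linalg.solve(A,b)
    return p,[float(np.linalg.norm((np.eye(3)-np.outer(d,d))@(p-o))) for o,d in rays]
def snap(cam,f):
    im=ctrl.snapshot(cam); cv2.imwrite("pics/"+f,im[:,:,::-1]); return im
E
python3 - <<'E'
from h import *
np.set_printoptions(precision=4,suppress=True)
o=ctrl.get_obs();print(o,ctrl.grasp_offset)
for c in ("scene","top","wrist"):
    print(c,ctrl.calibration(c)); snap(c,c+"0.png")
for c in ("scene","top"):
  for t in ("pan","sieve","spice_jar","plate_top","lever_axis","lever_tip","isolator","shaker"):
    print(c,t,[(np.round(d["pixel"],1).tolist(),round(d["conf"],2)) for d in ctrl.spot_point(t,c)][:4])
E
```

```text
{'clock': 0.0, 'joint_pos': array([-47.2617,  20.5897,   0.632 ,  -0.0206, -70.1369, -16.5074]), 'qvel': array([ 0.03  , -0.0724, -0.0132, -0.0277,  0.0271,  0.0112]), 'tau': array([  0.0007, -58.2719,  29.3056,   6.9973,   0.0069,  -0.0002]), 'tool_pos': array([ 0.2981, -0.605 ,  0.2256]), 'orientation': array([ 179.9038,   -0.0083, -153.7761]), 'force': array([ 0.4697,  0.9158, -0.3305]), 'moment': array([0.027 , 0.0196, 0.0268]), 'gripper_force': 0.0, 'opening': 0.08763838342136433} 0.0188
scene {'mtx': array([[557.7408,   0.    , 316.4194],
       [  0.    , 557.7408, 245.0549],
       [  0.    ,   0.    ,   1.    ]]), 'eye': array([ 1.2282, -0.4453,  1.0385]), 'attitude': array([42.434 ,  0.8732, 56.3911])}
top {'mtx': array([[610.9852,   0.    , 312.4951],
       [  0.    , 610.9852, 238.0316],
       [  0.    ,   0.    ,   1.    ]]), 'eye': array([0.2703, 0.0197, 1.8008]), 'attitude': array([  8.7006,  -0.5591, -90.4786])}
wrist {'mtx': array([[355.8348,   0.    , 320.5434],
       [  0.    , 355.8348, 237.0934],
       [  0.    ,   0.    ,   1.    ]]), 'eye': array([ 0.2316, 
[... 269 characters left out ...]
, 0.56)]
scene plate_top [([313.2, 216.9], 0.9)]
scene lever_axis [([188.2, 418.3], 0.68), ([199.5, 454.2], 0.68)]
scene lever_tip [([208.5, 383.3], 0.79)]
scene isolator [([230.8, 401.8], 0.81), ([209.1, 338.1], 0.22)]
scene shaker [([331.3, 221.9], 0.84), ([201.6, 456.1], 0.72), ([321.1, 336.3], 0.39)]
top pan [([238.5, 319.3], 0.19)]
top sieve [([220.5, 281.4], 0.89), ([336.5, 397.7], 0.75), ([309.4, 311.2], 0.67), ([270.2, 320.0], 0.57)]
top spice_jar [([242.7, 318.7], 0.61)]
top plate_top [([237.0, 399.3], 0.95), ([248.7, 218.2], 0.37)]
top lever_axis [([248.4, 198.0], 0.66)]
top lever_tip [([241.4, 235.7], 0.89)]
top isolator [([247.3, 219.8], 0.67)]
top shaker [([243.5, 396.0], 0.89)]
```

```bash
ls pics
```

```text
scene0.png
top0.png
wrist0.png
```

View pics/scene0.png

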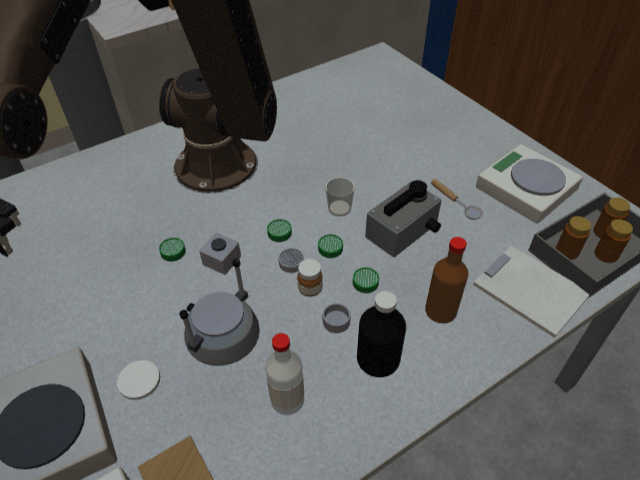

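View pics/top0.png

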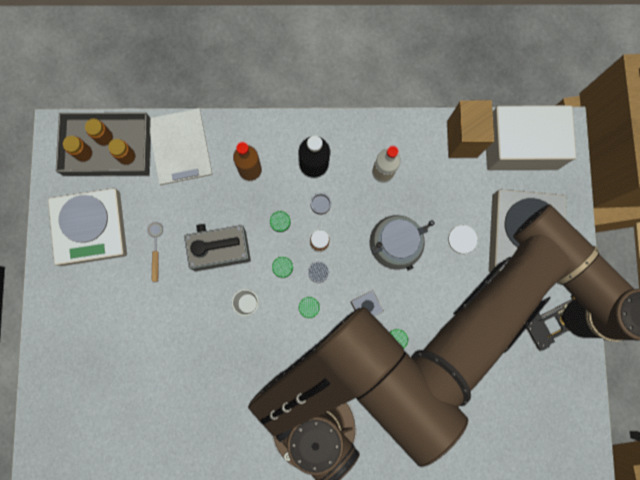

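Run:
```python
from h import *
np.set_printoptions(precision=4,suppress=True)
P={"pan":((322.3,336.6),None,0),"plate":((313.2,216.9),(237,399.3),.08),"tip":((208.5,383.3),(241.4,235.7),.116),"axis":((188.2,418.3),(248.4,198),.116),"iso":((230.8,401.8),(247.3,219.8),0),"shaker":((331.3,221.9),(243.5,396),0)}
for k,(s,t,z) in P.items():
    print(k,onz("scene",s,z), onz("top",t,z) if t else "", *(tri([ray("scene",s),ray("top",t)]) if t else ""))
for s in ((281.6,363.1),(263.8,286.8),(248.1,329.3),(231.9,277.9),(288.1,308.4)): print("sc",s,onz("scene",s,0))
for s in ((220.5,281.4),(336.5,397.7),(309.4,311.2),(270.2,320),(238.5,319.3)): print("top",s,onz("top",s,0))
```

```text
pan [ 0.6493 -0.0253  0.    ] 
plate [ 0.5337 -0.2524  0.08  ] [ 0.5348 -0.2471  0.08  ] [ 0.534  -0.2497  0.0789] [0.0026356512511945987, 0.002635651251194795]
tip [0.5098 0.2063 0.116 ] [0.52  0.215 0.116] [0.5158 0.2091 0.1206] [0.006280028228741202, 0.0062800282287412326]
axis [0.5018 0.3218 0.116 ] [0.501  0.3193 0.116 ] [0.5017 0.3203 0.1164] [0.0011928368967923063, 0.0011928368967922963]
iso [0.5115 0.2761 0.    ] [0.5198 0.2754 0.    ] [0.5176 0.2727 0.0076] [0.001956721390629747, 0.0019567213906298312]
shaker [ 0.526  -0.2492  0.    ] [ 0.5275 -0.2491  0.    ] [ 0.5272 -0.2492  0.0015] [0.00037382349030758995, 0.00037382349030755846]
sc (281.6, 363.1) [0.5894 0.0935 0.    ]
sc (263.8, 286.8) [ 0.4395 -0.0272  0.    ]
sc (248.1, 329.3) [0.4556 0.0881 0.    ]
sc (231.9, 277.9) [0.3341 0.0105 0.    ]
sc (288.1, 308.4) [ 0.5325 -0.0246  0.    ]
top (220.5, 281.4) [0.5995 0.0924 0.    ]
top (336.5, 397.7) [ 0.2538 -0.2461  0.    ]
top (309.4, 311.2) [0.3343 0.0054 0.    ]
top (270.2, 320) [ 0.4493 -0.0216  0.    ]
top (238.5, 319.3) [ 0.5442 -0.0205  0.    ]
```

The scene view shows the pan at about (col 336, row 318), the amber jar (309, 277) and the grey sieve (290, 260) in a row; the green rings are decoys. The shaker is at (220, 320), with rod caps at (237, 262) and (185, 315), and the isolator is at (403, 215) with its lever lying along it. In the top view the pan is at (320, 204), the jar (319, 240), the sieve (318, 272), the shaker plate (400, 238), and the lever runs (200, 248)→(238, 242).

Run:
```python
from h import *
np.set_printoptions(precision=4,suppress=True)
def cen(m): 
    (x,y),r=cv2.minEnclosingCircle(np.argwhere(m)[:,::-1].astype(np.float32)); ys,xs=np.nonzero(m); return (ys.mean(),xs.mean())
C={}
for c in("scene","top"):
  im=ctrl.snapshot(c)
  for t in("pan","sieve","lever_tip"):
    for d in ctrl.trace(t,c)[:6]:
      p=cen(d["mask"]); rgb=im[d["mask"]].mean(0)
      print(c,t,np.round(p,1),d["bbox"],round(d["conf"],2),rgb.round(),onz(c,p,{"pan":.016,"sieve":.011,"lever_tip":.116}[t]))
      C.setdefault((c,t),[]).append(p)
for a,b in (((262,237),(223,432)),((315,185),(267,408)),((315,185),(245,378)),((290+25,185),(245,379))):
  print("cap",onz("scene",a,.165),onz("top",b,.165),*tri([ray("scene",a),ray("top",b)]))
print("pan tri",*tri([ray("scene",(318,336.5)),ray("top",(204,320))]),"sieve",*tri([ray("scene",(260,290.5)),ray("top",(272,318.5))]))
```

```text
scene pan [318.4 336.1] [325.0, 300.5, 352.7, 334.7] 0.65 [87. 88. 92.] [ 0.6492 -0.0267  0.016 ]
scene sieve [246.2 330.1] [319.5, 235.8, 342.2, 255.6] 0.95 [60. 98. 71.] [0.4597 0.0877 0.011 ]
scene sieve [260.1 289.8] [274.9, 247.6, 305.6, 272.4] 0.91 [87. 90. 94.] [ 0.4417 -0.0194  0.011 ]
scene sieve [250.2 171.8] [159.0, 237.3, 185.0, 264.0] 0.68 [62. 95. 72.] [ 0.2483 -0.245   0.011 ]
scene sieve [280.4 365.3] [353.9, 268.2, 378.4, 294.7] 0.63 [62. 99. 72.] [0.5961 0.0943 0.011 ]
scene sieve [230.7 279. ] [265.6, 221.4, 290.3, 242.5] 0.62 [61. 96. 71.] [0.3416 0.0102 0.011 ]
scene lever_tip [197.6 407.2] [384.0, 179.7, 425.7, 214.8] 0.92 [16. 16. 16.] [0.5126 0.2774 0.116 ]
top pan [203.5 320.3] [310.7, 192.9, 330.8, 212.4] 0.76 [131. 136. 143.] [ 0.6473 -0.0241  0.016 ]
top pan [247.8 216.2] [184.2, 222.3, 247.7, 269.6] 0.4 [97. 97. 91.] [0.5162 0.2838 0.016 ]
top sieve [221.6 279.7] [268.7, 210.5, 291.3, 235.0] 0.93 [ 99. 156. 114.] [0.5941 0.0969 0.011 ]
top sieve [267.1 282.2] [272.0, 256.3, 291.1, 278.1] 0.92 [102. 161. 117.] [0.4581 0.0897 0.011 ]
top sieve [336.6 399.8]
[... 335 characters left out ...]
 [52. 51. 48.] [0.5077 0.2818 0.116 ]
cap [ 0.5024 -0.1763  0.165 ] [ 0.5597 -0.3243  0.165 ] [ 0.5635 -0.2541  0.2727] [0.052397524814395295, 0.052397524814395226]
cap [ 0.5646 -0.322   0.165 ] [ 0.4398 -0.2549  0.165 ] [ 0.4524 -0.2907  0.0114] [0.01045108743718892, 0.01045108743718886]
cap [ 0.5646 -0.322   0.165 ] [ 0.5002 -0.1755  0.165 ] [ 0.4997 -0.2481  0.0526] [0.0612158858384595, 0.06121588583845951]
cap [ 0.5646 -0.322   0.165 ] [ 0.5002 -0.1782  0.165 ] [ 0.4999 -0.2496  0.0532] [0.05982311681578309, 0.05982311681578317]
pan tri [ 0.6465 -0.0235  0.012 ] [0.00019064324334274976, 0.00019064324334275716] sieve [ 0.4427 -0.0173  0.0109] [0.0004982204547808048, 0.0004982204547807925]
```

Emit:
{"method": "send_rows", "body": {
  "increments": [
    [[0.33,0.5,0.36,-0.15],[0.66,1,0.36,-0.305],[0.66,1,0.36,-0.305],[0.66,1,0.36,-0.305],[0.66,1,0.36,-0.305]]
  ],
  "jaw": 1
}}

```text
clock: 1.98
tool_pos: [0.4326, -0.4029, 0.3003]
orientation: [-179.9, 0.2, -179.7]
force: [0.8, -0.0, 0.6]
opening: 0.0873
gripper_force: 0.0
```

Emit:
{"method": "send_rows", "body": {
  "increments": [
    [[0.1,1,0,0],[0.1,1,0,0],[0.1,1,0,0],[0.1,1,0,0]]
  ]
}}

```text
clock: 2.48
tool_pos: [0.4503, -0.2032, 0.299]
orientation: [180.0, 0.1, -179.8]
force: [-0.3, -1.0, 0.6]
opening: 0.0876
gripper_force: 0.0
```

Emit:
{"method": "send_rows", "body": {
  "increments": [
    [[0.25,0.93,0,0],[0.25,0.93,0,0],[0.25,0.93,0,0],[0.25,0.93,0,0],[0.25,0.93,0,0],[0.25,0.93,0,0]]
  ],
  "jaw": 0
}}

```text
clock: 3.22
tool_pos: [0.5001, -0.0209, 0.2985]
orientation: [-180.0, -0.0, 179.9]
force: [-0.6, -0.5, 0.6]
opening: 0.0333
gripper_force: 0.0
```

```bash
cat > look.py <<'E'
from h import *
import sys
np.set_printoptions(precision=4,suppress=True)
Z={"pan":.016,"sieve":.011,"spice_jar":.037,"lever_tip":.116,"plate_top":.08}
o=ctrl.get_obs();print(o["clock"],o["tool_pos"],o["orientation"],o["opening"])
c=ctrl.calibration("wrist");im=snap("wrist",sys.argv[1])
for t in sys.argv[2:]:
    for d in ctrl.trace(t,"wrist")[:5]:
        m=d["mask"];ys,xs=np.nonzero(m);p=(ys.mean(),xs.mean())
        print(t,np.round(p,1),np.round(d["bbox"]),round(d["conf"],2),im[m].mean(0).round(),onz("wrist",p,Z[t],c))
    for d in ctrl.spot_point(t,"wrist")[:4]: print("  pt",np.round(d["pixel"],1),round(d["conf"],2),onz("wrist",d["pixel"],0.08 if t=="plate_top" else .116 if "lev" in t else 0,c))
E
python3 look.py w1.png pan sieve
```

```text
3.225 [ 0.5001 -0.0209  0.2985] [-179.9861   -0.013   179.9207] 0.0333132703607857
pan [299.  317.3] [295. 281. 342. 315.] 0.93 [175. 178. 187.] [ 0.6398 -0.0249  0.016 ]
  pt [300.5 317.1] 0.97 [ 0.6499 -0.0253  0.    ]
sieve [ 57.  348.9] [325.  26. 375.  92.] 0.92 [168. 219. 185.] [0.3406 0.012  0.011 ]
sieve [164.  410.2] [382. 138. 438. 194.] 0.89 [164. 214. 181.] [0.4603 0.09   0.011 ]
sieve [263.  407.9] [386. 244. 431. 284.] 0.88 [147. 197. 163.] [0.5897 0.0959 0.011 ]
sieve [151.1 323.8] [300. 122. 349. 178.] 0.69 [182. 189. 199.] [ 0.4448 -0.0164  0.011 ]
  pt [149.3 326.2] 0.88 [ 0.4431 -0.0133  0.    ]
  pt [263.1 408.5] 0.74 [0.594  0.0996 0.    ]
  pt [ 61.6 349.4] 0.66 [0.3434 0.0134 0.    ]
  pt [163.1 407.4] 0.57 [0.46   0.0891 0.    ]
```

Emit:
{"method": "send_rows", "body": {
  "increments": [
    [[0.31,0.9,-0.3,0],[0.31,0.9,-0.3,0],[0.31,0.9,-0.3,0],[0.31,0.9,-0.3,0]]
  ],
  "jaw": 0
}}

```text
clock: 3.98
tool_pos: [0.5624, 0.1629, 0.2363]
orientation: [-179.9, -0.1, -179.9]
force: [-1.1, -0.7, 0.0]
opening: 0.0003
gripper_force: 0.0
```

Emit:
{"method": "send_rows", "body": {
  "increments": [
    [[0,0.38,-0.1,0],[0,0.38,-0.35,0],[0,0.38,-0.65,0],[0,0.38,-0.65,0],[0,0.38,-0.65,0]]
  ]
}}

```text
clock: 4.6
tool_pos: [0.5638, 0.2366, 0.111]
orientation: [180.0, 0.1, -180.0]
force: [0.9, 0.1, 0.3]
opening: 0.0003
gripper_force: 0.0
```

```bash
python3 look.py w2.png lever_tip
```

```text
4.6 [0.5638 0.2366 0.111 ] [ 179.961     0.1346 -179.9826] 0.0002748001968597416
lever_tip [183.  433.2] [246. 111. 585. 243.] 0.69 [60. 59. 58.] [0.5092 0.2851 0.116 ]
  pt [215.7 249.9] 0.72 [0.5237 0.2057 0.116 ]
```

View pics/w2.png

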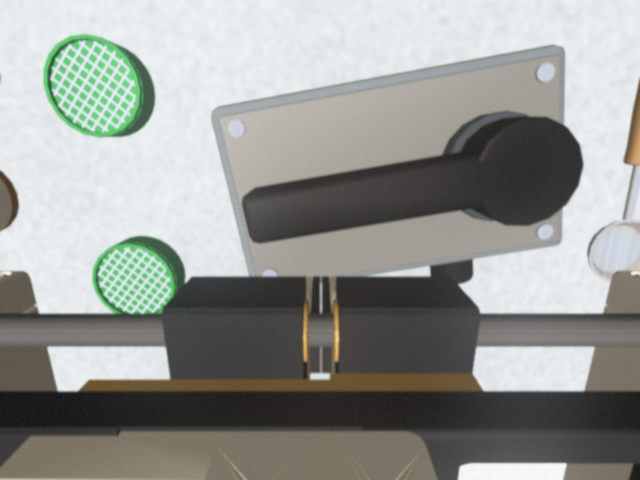

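The wrist view shows the lever running from its hub (530, 170) to its tip (250, 215). The shut fingers, at (320, 330), are clear on its far side. I'll push now.

Emit:
{"method": "send_rows", "body": {
  "increments": [
    [[-0.135,-0.015,0,0],[-0.19,-0.03,0,0],[-0.25,-0.045,0,0],[-0.31,-0.045,0,0],[-0.373,-0.043,0,0],[-0.45,-0.02,0,0],[-0.526,0.007,0,0],[-0.59,0.055,0,0],[-0.65,0.107,0,0],[-0.68,0.15,0,0],[-0.69,0.17,0,0],[-0.69,0.17,0,0]]
  ]
}}

```text
clock: 6.25
tool_pos: [0.4243, 0.2709, 0.1084]
orientation: [-180.0, -0.0, -179.9]
force: [0.3, -0.1, 0.6]
opening: 0.0005
gripper_force: 0.0
```

Emit:
{"method": "send_rows", "body": {
  "increments": [
    [[0,-0.15,0,0],[0,-0.3,0.3,0],[0,-0.4,0.6,0],[0.1,-0.4,0.7,0],[0.1,-0.4,0.7,0]]
  ]
}}

```text
clock: 6.88
tool_pos: [0.4462, 0.1907, 0.2507]
orientation: [179.8, 0.2, 179.9]
force: [0.7, 0.3, -1.9]
opening: 0.0003
gripper_force: 0.0
```

```bash
python3 look.py w3.png lever_tip
python3 - <<'E'
from h import *
snap("top","t3.png")
for t in("lever_tip","lever_axis"):
  for d in ctrl.spot_point(t,"top"): print(t,d,onz("top",d["pixel"],.116))
E
```

```text
6.875 [0.4462 0.1907 0.2507] [179.843    0.1924 179.9255] 0.0002726134678506894
lever_tip [231.6 460.8] [431. 155. 494. 311.] 0.86 [71. 72. 72.] [0.4518 0.3113 0.116 ]
  pt [159.6 454.9] 0.66 [0.3916 0.2999 0.116 ]
  pt [253.4 387.2] 0.19 [0.4714 0.2494 0.116 ]
lever_tip {'pixel': [172.7, 380.9], 'conf': 0.62} [ 0.71431027 -0.19471094  0.116     ]
lever_tip {'pixel': [307.4, 364.9], 'conf': 0.54} [ 0.33442039 -0.14112789  0.116     ]
lever_tip {'pixel': [267.8, 321.1], 'conf': 0.45} [ 0.44442694 -0.02204846  0.116     ]
```

View pics/w3.png

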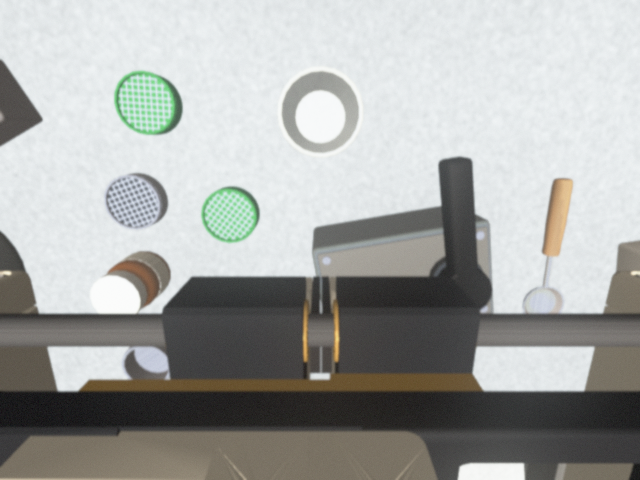

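The wrist view shows the lever now pointing across the box toward the robot: tip (455, 160), hub (460, 290). That is off. The grey sieve is at (134, 200) and the pan at (148, 360). Next, the pan.

Emit:
{"method": "send_rows", "body": {
  "increments": [
    [[0.4,-0.5,0,0],[0.8,-1,0,0],[0.8,-1,0,0],[0.8,-1,0,0],[0.8,-1,0,0],[0.8,-1,0,0]]
  ],
  "jaw": 1
}}

```text
clock: 7.92
tool_pos: [0.604, -0.0098, 0.2474]
orientation: [-180.0, -0.1, 179.9]
force: [0.2, 1.5, -0.1]
opening: 0.0548
gripper_force: 0.0
```

```bash
python3 look.py w4.png pan sieve spice_jar
python3 - <<'E'
from h import *
ctrl.snapshot("scene")
for t in("sauce_jug","oil_bottle","clear_bottle","spice_jar"):
  for d in ctrl.spot_point(t,"scene")[:2]: print(t,d,onz("scene",d["pixel"],0))
E
```

```text
7.925 [ 0.604  -0.0098  0.2474] [-179.9766   -0.1154  179.9494] 0.054842006549283805
pan [244.1 307. ] [278. 216. 334. 274.] 0.66 [185. 189. 198.] [ 0.6495 -0.0249  0.016 ]
pan [133.2  83.4] [  0.  42. 176. 216.] 0.2 [154. 158. 165.] [ 0.5275 -0.2587  0.016 ]
  pt [236.1 308.8] 0.56 [ 0.6445 -0.0233  0.    ]
sieve [ 45.6 313.4] [283.   8. 344.  83.] 0.77 [177. 183. 193.] [ 0.4434 -0.0165  0.011 ]
sieve [ 62.6 418.8] [384.  27. 453.  96.] 0.74 [160. 211. 176.] [0.4588 0.09   0.011 ]
sieve [197.3 415.8] [388. 166. 445. 226.] 0.74 [161. 211. 177.] [0.5963 0.0971 0.011 ]
  pt [ 45.8 313.8] 0.64 [ 0.4411 -0.0163  0.    ]
  pt [193.8 415.2] 0.62 [0.5941 0.0991 0.    ]
  pt [ 65.5 412.6] 0.55 [0.4597 0.0866 0.    ]
spice_jar [ 45.6 313.6] [285.  10. 345.  83.] 0.65 [179. 185. 195.] [ 0.4491 -0.0159  0.037 ]
spice_jar [139.7 309.9] [282. 111. 342. 169.] 0.56 [247. 247. 248.] [ 0.5339 -0.02    0.037 ]
  pt [142.3 311.2] 0.97 [ 0.537  -0.0197  0.    ]
sauce_jug {'pixel': [360.9, 377.9], 'conf': 0.68} [ 0.77888891 -0.00936851  0.        ]
oil_bottle {'pixel': [309.4, 439.6], 'conf': 0.73} [0.75197282 0.18849321 0.        ]
clear_bottle {'pixel': [402.1, 287.1], 'conf': 0.74} [ 0.75130488 -0.21799599  0.        ]
spice_jar {'pixel': [287.4, 310.7], 'conf': 0.86} [ 0.53381946 -0.01894932  0.        ]
```

Emit:
{"method": "send_rows", "body": {
  "increments": [
    [[0.22,-0.075,-0.2,0],[0.22,-0.075,-0.5,0],[0.22,-0.075,-0.8,0],[0.22,-0.075,-0.9,0],[0.22,-0.075,-0.9,0],[0.22,-0.075,-0.9,0]]
  ],
  "jaw": 1
}}

```text
clock: 9.28
tool_pos: [0.6493, -0.0244, 0.0699]
orientation: [180.0, 0.1, -180.0]
force: [0.1, 1.7, 0.6]
opening: 0.0875
gripper_force: 0.0
```

```bash
python3 look.py w5.png pan
```

```text
9.275 [ 0.6493 -0.0244  0.0699] [ 179.9941    0.1097 -179.9663] 0.08754483540496745
pan [257.6 319.1] [268. 203. 371. 310.] 0.83 [154. 157. 166.] [ 0.6496 -0.0249  0.016 ]
  pt [248.  317.7] 0.77 [ 0.6484 -0.0259 -0.    ]
```

View pics/w5.png

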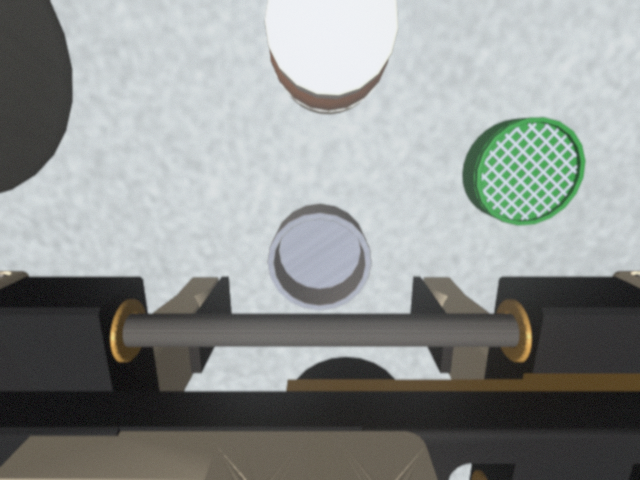

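The wrist view shows the pan, its rim centred at about (320, 258), midway between the open fingers. The amber jar (330, 40) is clear. I'll descend and grip.

Emit:
{"method": "send_rows", "body": {
  "increments": [
    [[-0.01,0,-0.15,0],[-0.01,0,-0.25,0],[-0.01,0,-0.325,0],[-0.01,0,-0.325,0],[-0.01,0,-0.325,0]]
  ],
  "jaw": 1
}}

```text
clock: 10.05
tool_pos: [0.647, -0.0244, 0.0045]
orientation: [180.0, 0.1, -180.0]
force: [-0.0, 0.1, -0.3]
opening: 0.0879
gripper_force: 0.0
```

Emit:
{"method": "send_rows", "body": {
  "increments": [
    [[0,0,0,0],[0,0,0,0],[0,0,0,0],[0,0,0,0],[0,0,0,0]]
  ],
  "jaw": 0
}}

```text
clock: 10.68
tool_pos: [0.6465, -0.0245, 0.0039]
orientation: [-180.0, 0.0, -180.0]
force: [-0.5, 0.1, 3.8]
opening: 0.0623
gripper_force: 30.0
```

Emit:
{"method": "send_rows", "body": {
  "increments": [
    [[0,0,0.2,0],[0,0,0.5,0],[0,0,0.8,0],[0,0,1,0],[0,0,1,0],[0,0,1,0]]
  ],
  "jaw": 0
}}

```text
clock: 11.42
tool_pos: [0.6456, -0.0244, 0.2026]
orientation: [180.0, -0.1, 180.0]
force: [-0.2, -0.2, -1.6]
opening: 0.0622
gripper_force: 30.0
```

Emit:
{"method": "send_rows", "body": {
  "increments": [
    [[-0.1,-0.2,0,-0.1],[-0.2,-0.4,0,-0.2],[-0.3,-0.6,0,-0.3],[-0.4,-0.75,0,-0.4],[-0.5,-0.85,0,-0.5],[-0.5,-0.9,0,-0.6],[-0.5,-0.9,0,-0.7],[-0.5,-0.9,0,-0.781],[-0.5,-0.9,0,-0.781],[-0.5,-0.9,0,-0.781]]
  ]
}}

```text
clock: 12.68
tool_pos: [0.5459, -0.2044, 0.2025]
orientation: [-179.9, -0.1, 113.0]
force: [-0.1, -0.5, -1.5]
opening: 0.0623
gripper_force: 30.0
```

```bash
python3 look.py w6.png pan plate_top
python3 - <<'E'
from h import *
snap("scene","s6.png")
for t in("plate_top","shaker"):
  for d in ctrl.spot_point(t,"scene")[:2]: print(t,d,onz("scene",d["pixel"],0.08 if "p" in t else 0))
E
```

```text
12.675 [ 0.5459 -0.2044  0.2025] [-179.9081   -0.0509  113.0462] 0.06234123483034707
pan [304.8 320.3] [249. 236. 393. 381.] 0.84 [150. 152. 160.] [ 0.5847 -0.2955  0.016 ]
  pt [292.4 318.5] 0.71 [ 0.5801 -0.2899  0.    ]
plate_top [220.5 279.2] [194. 164. 371. 385.] 0.84 [150. 155. 160.] [ 0.512  -0.2099  0.08  ]
plate_top {'pixel': [312.5, 214.4], 'conf': 0.97} [ 0.52909451 -0.25590677  0.08      ]
shaker {'pixel': [332.1, 221.2], 'conf': 0.98} [ 0.52704422 -0.2514983   0.        ]
```

View pics/w6.png

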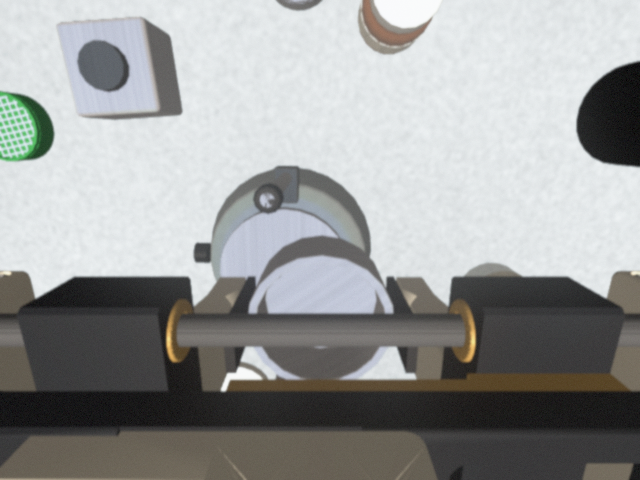

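The wrist view shows the pan held level, rim centre about (321, 312), with the plate behind it and the near rod cap at (268, 198). That is a usable check on the rod line.

Run:
```python
from h import *
np.set_printoptions(precision=4,suppress=True)
c=ctrl.calibration("wrist")
print("cap",onz("wrist",(198,268),.17,c),"rim",onz("wrist",(312,321),.2287,c),onz("wrist",(307,321),.2287,c), ctrl.get_obs()["tool_pos"])
# plate from w4 (eye offset rotated): yaw 180, tool at .604,-.0098,.2474
from scipy.spatial.transform import Rotation as Ro
o=ctrl.get_obs();Rt=Ro.from_euler('xyz',o["orientation"],degrees=True)
e=Rt.inv().apply(np.array(c["eye"])-o["tool_pos"]);Rc=Rt.inv()*Ro.from_euler('xyz',c["attitude"],degrees=True)
R4=Ro.from_euler('xyz',[-179.9766,-.1154,179.9494],degrees=True)
c4=dict(mtx=c["mtx"],eye=np.array([.604,-.0098,.2474])+R4.apply(e),attitude=(R4*Rc).as_euler('xyz',degrees=True))
im=cv2.imread("pics/w4.png"); cv2.imwrite("pics/w4c.png",cv2.resize(im[20:240,0:220],None,fx=2.5,fy=2.5))
for p in((133.2,83.4),): print(onz("wrist",p,.08,c4))
import pickle;pickle.dump(c4,open("c4.pkl","wb"))
im=cv2.imread("pics/top0.png");cv2.imwrite("pics/t0c.png",cv2.resize(im[190:290,340:460],None,fx=5,fy=5,interpolation=cv2.INTER_CUBIC))
```

```text
cap [ 0.5041 -0.1772  0.17  ] rim [ 0.5451 -0.2006  0.2287] [ 0.5442 -0.1985  0.2287] [ 0.5463 -0.2045  0.2036]
[ 0.5275 -0.2178  0.08  ]
```

View pics/t0c.png

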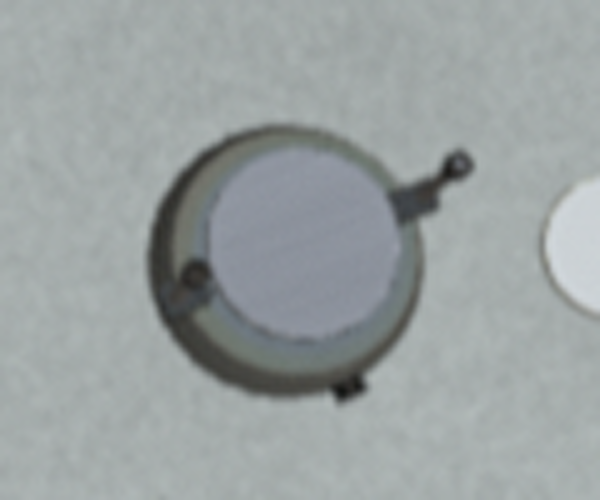

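The crop gives the plate centre at about (304, 243), i.e. top-view pixel (400.8, 238.6). That puts it at (0.531, −0.2505), which agrees with the midpoint of the caps.

Emit:
{"method": "send_rows", "body": {
  "increments": [
    [[-0.0725,-0.2375,0,0],[-0.0725,-0.2375,0,0],[-0.0725,-0.2375,0,0],[-0.0725,-0.2375,-0.2,0],[-0.0725,-0.2375,-0.4,0],[-0.0725,-0.2375,-0.52,0],[-0.0725,-0.2375,-0.54,0],[-0.0725,-0.2375,-0.54,0]]
  ],
  "jaw": 0
}}

```text
clock: 14.08
tool_pos: [0.5325, -0.2517, 0.0962]
orientation: [180.0, 0.0, 112.9]
force: [-0.2, -0.3, -0.4]
opening: 0.0626
gripper_force: 30.0
```

```bash
python3 look.py w7.png plate_top;python3 - <<'E'
from h import *
snap("scene","s7.png"); print([ (d["bbox"],d["conf"]) for d in ctrl.trace("pan","scene")])
im=cv2.imread("pics/s7.png"); cv2.imwrite("pics/s7c.png",cv2.resize(im[220:380,140:300],None,fx=3.7,fy=3.7,interpolation=cv2.INTER_CUBIC))
E
```

```text
14.075 [ 0.5325 -0.2517  0.0962] [179.9749   0.0327 112.9463] 0.06262757115595453
plate_top [195.8 318.4] [178.  77. 440. 291.] 0.81 [163. 169. 175.] [ 0.514 -0.21   0.08 ]
[([198.8, 291.2, 225.2, 320.3], 0.95), ([379.8, 160.9, 426.3, 202.9], 0.52)]
```

View pics/s7c.png

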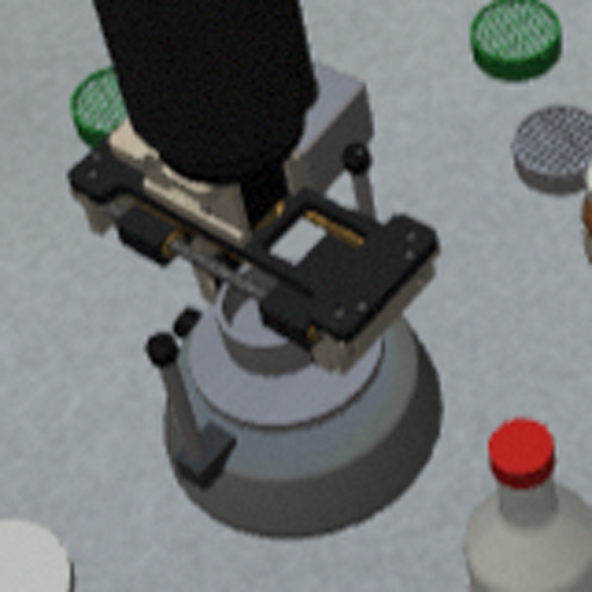

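The crop shows the gripper fitting between the rods and the pan just above the plate, near its centre. Lowering it now.

Emit:
{"method": "send_rows", "body": {
  "increments": [
    [[0,0,-0.02,0],[0,0,-0.04,0],[0,0,-0.055,0],[0,0,-0.06,0],[0,0,-0.06,0]]
  ],
  "jaw": 0
}}

```text
clock: 14.95
tool_pos: [0.5317, -0.252, 0.0839]
orientation: [-180.0, 0.0, 112.9]
force: [-0.7, 1.5, 3.0]
opening: 0.062
gripper_force: 30.0
```

Emit:
{"method": "send_rows", "body": {
  "increments": [
    [[0,0,0,0],[0,0,0,0],[0,0,0,0],[0,0,0,0],[0,0,0,0]]
  ],
  "jaw": 1
}}

```text
clock: 15.58
tool_pos: [0.5318, -0.252, 0.0835]
orientation: [-180.0, -0.0, 112.9]
force: [-0.8, 0.4, -0.7]
opening: 0.0875
gripper_force: 0.0
```

Emit:
{"method": "send_rows", "body": {
  "increments": [
    [[0,0,0.1,0],[0,0,0.3,0],[0,0,0.6,0],[0,0,0.8,0],[-0.2,0.5,0.8,0],[-0.2,0.5,0.8,0],[-0.2,0.5,0.8,0]]
  ]
}}

```text
clock: 16.45
tool_pos: [0.491, -0.15, 0.2444]
orientation: [179.9, 0.0, 113.1]
force: [1.2, -0.7, -0.3]
opening: 0.0878
gripper_force: 0.0
```

```bash
cat > chk.py <<'E'
from h import *
import sys
np.set_printoptions(precision=4,suppress=True)
for c in("wrist","scene","top"):
  cal=ctrl.calibration(c);im=snap(c,sys.argv[1]+c[0]+".png")
  for t,z in(("pan",.08),("plate_top",.08)):
    for d in ctrl.spot_point(t,c)[:2]: print(c,t,np.round(d["pixel"],1),round(d["conf"],2),onz(c,d["pixel"],z,cal))
  for t in("pan",):
    for d in ctrl.trace(t,c)[:2]:
      ys,xs=np.nonzero(d["mask"]);print(c,t,"mask",np.round(d["bbox"]),onz(c,(ys.mean(),xs.mean()),.096,cal))
E
python3 chk.py a
```

```text
wrist pan [323.2 317. ] 0.89 [ 0.531  -0.2511  0.08  ]
wrist pan mask [237. 226. 391. 378.] [ 0.5096 -0.1997  0.096 ]
wrist pan mask [287. 300. 349. 370.] [ 0.5353 -0.2597  0.096 ]
scene pan [314.3 218.6] 0.89 [ 0.5382 -0.2507  0.08  ]
scene plate_top [311.5 216.2] 0.98 [ 0.5289 -0.2516  0.08  ]
scene plate_top [167.3 379.4] 0.33 [0.3515 0.3212 0.08  ]
scene pan mask [202. 293. 230. 328.] [ 0.5325 -0.2547  0.096 ]
top pan [238.5 401.3] 0.44 [ 0.5304 -0.2527  0.08  ]
top plate_top [238.3 399.2] 0.71 [ 0.531  -0.2467  0.08  ]
top pan mask [183. 221. 252. 289.] [0.4995 0.2729 0.096 ]
top pan mask [403. 235. 415. 248.] [ 0.5176 -0.2705  0.096 ]
```

Emit:
{"method": "send_rows", "body": {
  "increments": [
    [[0.26,-0.65,0.1,0],[0.26,-0.65,0.1,0],[0.26,-0.65,0.1,0],[0.26,-0.65,0.1,0],[0.26,-0.65,0.1,0]]
  ],
  "jaw": 1
}}

```text
clock: 17.68
tool_pos: [0.5433, -0.2813, 0.2633]
orientation: [-180.0, -0.0, 112.9]
force: [0.7, 0.4, 0.1]
opening: 0.0877
gripper_force: 0.0
```

```bash
python3 chk.py b; python3 -c "
from h import *
import pickle
pickle.dump(dict(ctrl.calibration('wrist')),open('cb.pkl','wb'));print(ctrl.get_obs()['tool_pos'])"
```

```text
wrist pan [185.8 320.1] 0.91 [ 0.5325 -0.2555  0.08  ]
wrist pan mask [287. 152. 359. 224.] [ 0.5328 -0.2538  0.096 ]
scene pan [310.3 218.3] 0.61 [ 0.5286 -0.2465  0.08  ]
scene plate_top [313.4 215.9] 0.78 [ 0.533  -0.2543  0.08  ]
scene pan mask [201. 289. 231. 329.] [ 0.533  -0.2547  0.096 ]
scene pan mask [123. 357. 156. 399.] [ 0.6005 -0.4478  0.096 ]
top pan [237.5 401.6] 0.89 [ 0.5333 -0.2536  0.08  ]
top pan [287.  200.9] 0.26 [0.3965 0.3154 0.08  ]
top plate_top [238.6 399.8] 0.79 [ 0.5301 -0.2484  0.08  ]
top plate_top [243.3 394.8] 0.74 [ 0.5167 -0.2337  0.08  ]
top pan mask [392. 228. 416. 248.] [ 0.5306 -0.2526  0.096 ]
[ 0.54379947 -0.28193614  0.26359301]
```

View pics/bw.png

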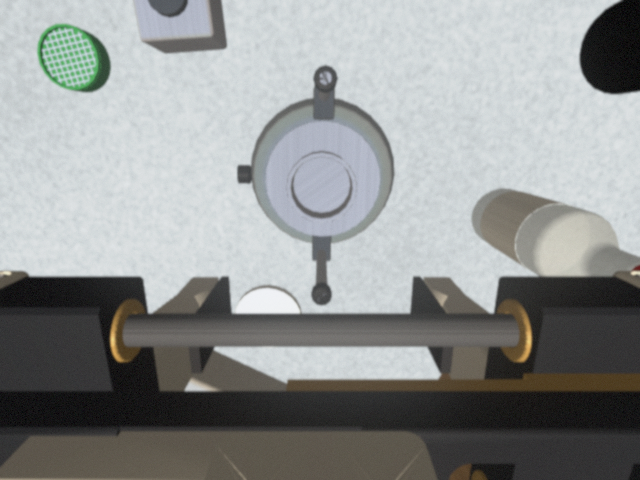

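The wrist view shows the pan upright on the plate: pan ring about cols 286–357, rows 152–219, and plate disc about cols 264–380, rows 119–237. It looks centred.

Run:
```python
from h import *
import pickle
from scipy.optimize import least_squares
np.set_printoptions(precision=4,suppress=True)
c=pickle.load(open("cb.pkl","rb"));g=cv2.imread("pics/bw.png",0).astype(float);g=cv2.GaussianBlur(g,(0,0),1)
from scipy.spatial.transform import Rotation as Ro
R=Ro.from_euler('xyz',c["attitude"],degrees=True).as_matrix()
def proj(P):
    q=(P-c["eye"])@R; K=c["mtx"]; return np.stack([K[1,1]*(-q[:,1]/-q[:,2])+K[1,2],K[0,0]*q[:,0]/-q[:,2]+K[0,2]])
gm=np.hypot(cv2.Sobel(g,6,1,0),cv2.Sobel(g,6,0,1))
th=np.linspace(0,2*np.pi,240)
from scipy.ndimage import map_coordinates as mc
def best(z,r,x0):
    b=[]
    for dx in np.arange(-.012,.0121,.0005):
        for dy in np.arange(-.012,.0121,.0005):
            P=np.stack([x0[0]+dx+r*np.cos(th),x0[1]+dy+r*np.sin(th),0*th+z],1)
            b.append((mc(np.minimum(gm,60),proj(P),order=1).mean(),x0[0]+dx,x0[1]+dy))
    return max(b)
for n,z,r in(("plate",.08,.055),("rim out",.11,.031),("rim in",.11,.027)): print(n,np.array(best(z,r,(.532,-.252))))
print(onz("wrist",(178,322),.08,c),onz("wrist",(186,321),.11,c),onz("wrist",(78,324),.168,c),onz("wrist",(293,321),.168,c))
```

```text
plate [58.3711  0.5335 -0.2515]
rim out [32.858   0.5335 -0.251 ]
rim in [49.1835  0.5325 -0.252 ]
[ 0.5318 -0.2487  0.08  ] [ 0.5322 -0.2524  0.11  ] [ 0.5031 -0.179   0.168 ] [ 0.5614 -0.3216  0.168 ]
```

Emit:
{"method": "send_rows", "body": {
  "increments": [
    [[-0.1,0.25,0,0.1],[-0.2,0.5,0,0.2],[-0.3,0.75,0,0.3],[-0.4,1,0,0.4],[-0.5,1,0,0.5],[-0.5,1,0,0.6],[-0.5,1,0,0.7],[-0.5,1,0,0.781],[-0.5,1,0,0.781]]
  ],
  "jaw": 1
}}

```text
clock: 19.4
tool_pos: [0.4438, -0.082, 0.2637]
orientation: [180.0, 0.0, 180.0]
force: [0.8, 0.8, 1.0]
opening: 0.0872
gripper_force: 0.0
```

Emit:
{"method": "send_rows", "body": {
  "increments": [
    [[0,0.32,0,0],[0,0.32,-0.3,0],[0,0.32,-0.6,0],[0,0.32,-0.85,0],[0,0.32,-0.85,0],[0,0.32,-0.85,0]]
  ]
}}

```text
clock: 20.15
tool_pos: [0.4451, -0.0178, 0.0952]
orientation: [-180.0, 0.1, 180.0]
force: [0.4, -0.4, 1.0]
opening: 0.0879
gripper_force: 0.0
```

```bash
python3 look.py w8.png sieve
python3 - <<'E'
from h import *
from scipy.spatial.transform import Rotation as Ro
from scipy.ndimage import map_coordinates as mc
c=ctrl.calibration("wrist");g=cv2.GaussianBlur(cv2.imread("pics/w8.png",0),(0,0),1).astype(float)
R=Ro.from_euler('xyz',c["attitude"],degrees=True).as_matrix();K=c["mtx"]
gm=np.minimum(np.hypot(cv2.Sobel(g,6,1,0),cv2.Sobel(g,6,0,1)),80);th=np.linspace(0,2*np.pi,240);b=[]
for dx in np.arange(-.012,.0121,.0005):
  for dy in np.arange(-.012,.0121,.0005):
    s=0
    for z,r in((.022,.031),):
      q=(np.stack([.443+dx+r*np.cos(th),-.0165+dy+r*np.sin(th),0*th+z],1)-c["eye"])@R
      s+=mc(gm,[K[1,1]*q[:,1]/q[:,2]+K[1,2],-K[0,0]*q[:,0]/q[:,2]+K[0,2]],order=1).mean()
    b.append((round(s,1),round(.443+dx,4),round(-.0165+dy,4)))
print(sorted(b)[-3:])
E
```

```text
20.15 [ 0.4451 -0.0178  0.0952] [-179.9995    0.0954  179.9734] 0.08785759931564756
sieve [257.8 470.6] [418. 222. 522. 308.] 0.89 [126. 170. 140.] [0.4561 0.0909 0.011 ]
sieve [ 82.7 368.2] [317.  29. 419. 141.] 0.79 [142. 195. 158.] [0.3393 0.0126 0.011 ]
sieve [243.4 321.9] [280. 199. 366. 289.] 0.6 [153. 158. 167.] [ 0.4453 -0.0164  0.011 ]
  pt [259.2 459.2] 0.97 [0.4612 0.0873 0.    ]
  pt [ 91.2 367.8] 0.96 [0.3431 0.0139 0.    ]
  pt [235.6 323.2] 0.71 [ 0.4427 -0.0154  0.    ]
[(np.float64(72.9), np.float64(0.4425), np.float64(-0.0165)), (np.float64(73.1), np.float64(0.4425), np.float64(-0.0155)), (np.float64(74.4), np.float64(0.4425), np.float64(-0.016))]
```

View pics/w8.png

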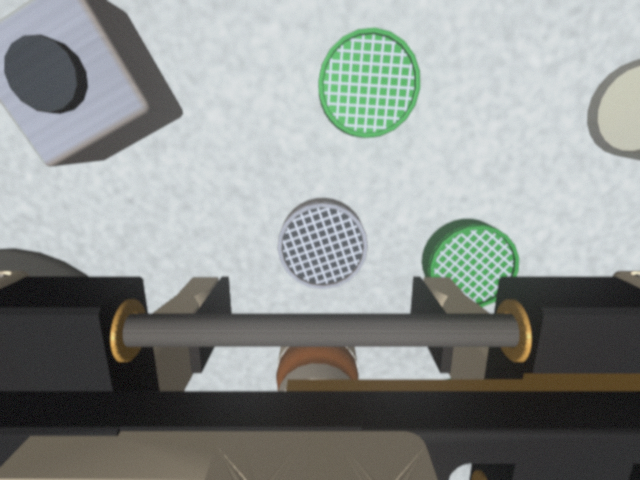

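The wrist view shows the grey sieve, mesh up, at (322, 245) between the open fingers. The green ring (472, 262) and the jar are clear. I'll grip it.

Emit:
{"method": "send_rows", "body": {
  "increments": [
    [[-0.013,0.009,-0.15,0],[-0.013,0.009,-0.3,0],[-0.013,0.009,-0.42,0],[-0.013,0.009,-0.458,0],[-0.013,0.009,-0.458,0],[-0.013,0.009,-0.458,0]]
  ],
  "jaw": 1
}}

```text
clock: 21.05
tool_pos: [0.4421, -0.0158, 0.0031]
orientation: [180.0, 0.1, -180.0]
force: [0.2, 0.9, 0.0]
opening: 0.0875
gripper_force: 0.0
```

Emit:
{"method": "send_rows", "body": {
  "increments": [
    [[0,0,0,0],[0,0,0,0],[0,0,0,0],[0,0,0,0],[0,0,0,0]]
  ],
  "jaw": 0
}}

```text
clock: 21.68
tool_pos: [0.4413, -0.0161, 0.0021]
orientation: [180.0, 0.0, -180.0]
force: [-1.4, 0.3, 5.1]
opening: 0.0618
gripper_force: 30.0
```

Emit:
{"method": "send_rows", "body": {
  "increments": [
    [[0,0,0.2,0],[0,0,0.5,0],[0,0,0.8,0],[0,0,1,0],[0,0,1,0],[0,0,1,0]]
  ],
  "jaw": 0
}}

```text
clock: 22.42
tool_pos: [0.4404, -0.0163, 0.201]
orientation: [180.0, -0.1, 180.0]
force: [-0.3, -0.2, -1.7]
opening: 0.0617
gripper_force: 30.0
```

Emit:
{"method": "send_rows", "body": {
  "increments": [
    [[0.1,-0.2,0.05,-0.1],[0.2,-0.4,0.1,-0.2],[0.3,-0.6,0.1,-0.3],[0.4,-0.8,0.1,-0.4],[0.45,-0.95,0.1,-0.5],[0.45,-1,0.1,-0.6],[0.45,-1,0.1,-0.7],[0.45,-1,0.1,-0.781],[0.45,-1,0.1,-0.781],[0.45,-1,0.1,-0.781]]
  ]
}}

```text
clock: 23.68
tool_pos: [0.5308, -0.2161, 0.2207]
orientation: [-179.9, -0.1, 113.1]
force: [-0.4, 0.2, -0.4]
opening: 0.061
gripper_force: 30.0
```

Run:
```python
from h import *
print({k:ctrl.get_obs()[k] for k in("tool_pos","orientation","opening","gripper_force")})
```

```text
{'tool_pos': array([ 0.53080774, -0.21605559,  0.22073566]), 'orientation': array([-1.79897960e+02, -5.84763191e-02,  1.13051795e+02]), 'opening': 0.06095387997565133, 'gripper_force': 29.99984166235663}
```

Emit:
{"method": "send_rows", "body": {
  "increments": [
    [[0.008,-0.09,0,0],[0.008,-0.18,0,0],[0.008,-0.18,0,0],[0.008,-0.18,-0.15,0],[0.008,-0.18,-0.3,0],[0.008,-0.18,-0.43,0],[0.008,-0.18,-0.49,0],[0.008,-0.18,-0.49,0],[0.008,-0.18,-0.49,0]]
  ],
  "jaw": 0
}}

```text
clock: 24.8
tool_pos: [0.5335, -0.2524, 0.1251]
orientation: [179.9, 0.1, 112.9]
force: [0.1, -0.7, -1.6]
opening: 0.0611
gripper_force: 30.0
```

Run:
```python
from h import *
np.set_printoptions(precision=4,suppress=True)
print(ctrl.get_obs()["tool_pos"],ctrl.get_obs()["orientation"],ctrl.get_obs()["force"])
c=ctrl.calibration("scene");snap("scene","s9.png")
for t,z in(("pan",.08),("sieve",.12),("plate_top",.08)):
  for d in ctrl.spot_point(t,"scene")[:6]:
    if d["pixel"][1]<250: print(t,d,onz("scene",d["pixel"],z))
  for d in ctrl.trace(t,"scene")[:6]:
    if d["bbox"][0]<240: print(t,np.round(d["bbox"]),d["conf"])
```

```text
[ 0.5335 -0.2524  0.1251] [179.9298   0.0623 112.9079] [ 0.1425 -0.7319 -1.6199]
pan {'pixel': [311.5, 219.5], 'conf': 0.82} [ 0.5328 -0.2458  0.08  ]
pan [206. 311. 231. 327.] 0.71
sieve {'pixel': [301.0, 210.2], 'conf': 0.77} [ 0.5274 -0.258   0.12  ]
sieve {'pixel': [252.4, 168.8], 'conf': 0.46} [ 0.3545 -0.2744  0.12  ]
sieve [160. 238. 169. 251.] 0.65
sieve [193. 284. 223. 313.] 0.59
plate_top {'pixel': [312.4, 216.7], 'conf': 0.68} [ 0.5316 -0.2518  0.08  ]
plate_top [178. 259. 258. 368.] 0.88
```

Emit:
{"method": "send_rows", "body": {
  "increments": [
    [[-0.003,0,-0.02,0],[-0.003,0,-0.04,0],[-0.003,0,-0.05,0],[-0.003,0,-0.06,0],[-0.003,0,-0.065,0],[-0.003,0,-0.065,0]]
  ],
  "jaw": 0
}}

```text
clock: 25.9
tool_pos: [0.5322, -0.2522, 0.1122]
orientation: [180.0, 0.0, 112.9]
force: [-3.8, 2.2, 9.1]
opening: 0.0616
gripper_force: 30.0
```

Emit:
{"method": "send_rows", "body": {
  "increments": [
    [[0,0,0,0],[0,0,0,0],[0,0,0,0],[0,0,0,0],[0,0,0,0],[0,0,0,0]]
  ],
  "jaw": 1
}}

```text
clock: 26.65
tool_pos: [0.5322, -0.2522, 0.1109]
orientation: [-180.0, -0.0, 112.9]
force: [-0.4, 0.4, -0.7]
opening: 0.088
gripper_force: 0.0
```

Emit:
{"method": "send_rows", "body": {
  "increments": [
    [[0,0,0.1,0],[0,0,0.3,0],[0,0,0.6,0],[0.02,-0.05,0.75,0],[0.06,-0.15,0.75,0],[0.06,-0.15,0.75,0],[0.06,-0.15,0.75,0]]
  ]
}}

```text
clock: 27.52
tool_pos: [0.5436, -0.2822, 0.2595]
orientation: [-179.9, -0.1, 112.9]
force: [-0.0, 0.3, -1.0]
opening: 0.0881
gripper_force: 0.0
```

Run:
```python
from h import *
from scipy.spatial.transform import Rotation as Ro
from scipy.ndimage import map_coordinates as mc
print(ctrl.get_obs()["tool_pos"])
c=ctrl.calibration("wrist");snap("wrist","w10.png");g=cv2.GaussianBlur(cv2.imread("pics/w10.png",0),(0,0),1).astype(float)
R=Ro.from_euler('xyz',c["attitude"],degrees=True).as_matrix();K=c["mtx"]
gm=np.minimum(np.hypot(cv2.Sobel(g,6,1,0),cv2.Sobel(g,6,0,1)),60);th=np.linspace(0,2*np.pi,240)
for n,z,r in(("plate",.08,.055),("sieve top",.132,.031),("sieve in",.132,.0285)):
  b=[]
  for dx in np.arange(-.015,.0151,.0005):
   for dy in np.arange(-.015,.0151,.0005):
      q=(np.stack([.533+dx+r*np.cos(th),-.252+dy+r*np.sin(th),0*th+z],1)-c["eye"])@R
      s=mc(gm,[K[1,1]*q[:,1]/q[:,2]+K[1,2],-K[0,0]*q[:,0]/q[:,2]+K[0,2]],order=1).mean()
      b.append((round(float(s),1),round(.533+dx,4),round(-.252+dy,4)))
  print(n,sorted(b)[-3:])
for d in ctrl.trace("sieve","wrist")[:4]: ys,xs=np.nonzero(d["mask"]);print(np.round(d["bbox"]),d["conf"],onz("wrist",(ys.mean(),xs.mean()),.128,c))
for d in ctrl.trace("pan","wrist")[:2]: print("pan",np.round(d["bbox"]),d["conf"])
snap("scene","s10.png")
for t,z in(("pan",.08),("sieve",.11),("plate_top",.08)):
  for d in ctrl.spot_point(t,"scene")[:6]:
    if 180<d["pixel"][1]<250: print(t,d,onz("scene",d["pixel"],z))
  for d in ctrl.trace(t,"scene")[:6]:
    if 180<d["bbox"][0]<240: print(t,np.round(d["bbox"]),d["conf"])
```

```text
[ 0.54355818 -0.28215184  0.25950142]
plate [(57.4, np.float64(0.533), np.float64(-0.251)), (57.9, np.float64(0.5325), np.float64(-0.2505)), (58.2, np.float64(0.533), np.float64(-0.2505))]
sieve top [(43.6, np.float64(0.524), np.float64(-0.267)), (43.7, np.float64(0.5245), np.float64(-0.267)), (43.8, np.float64(0.5235), np.float64(-0.267))]
sieve in [(54.8, np.float64(0.534), np.float64(-0.2555)), (54.9, np.float64(0.5335), np.float64(-0.255)), (55.1, np.float64(0.534), np.float64(-0.255))]
[ 35.  24. 108.  91.] 0.81 [ 0.32312291 -0.23401319  0.128     ]
[286. 152. 362. 229.] 0.75 [ 0.5332296  -0.25402438  0.128     ]
[581.   0. 639.  94.] 0.39 [ 0.69013636 -0.0727698   0.128     ]
pan [236.  65. 402. 309.] 0.51
pan [290. 152. 344. 173.] 0.43
pan {'pixel': [312.0, 217.7], 'conf': 0.56} [ 0.53185791 -0.24956264  0.08      ]
pan [203. 307. 232. 329.] 0.56
sieve {'pixel': [304.0, 208.0], 'conf': 0.9} [ 0.5241935  -0.26313844  0.11      ]
sieve [193. 289. 228. 318.] 0.76
plate_top {'pixel': [314.4, 217.1], 'conf': 0.65} [ 0.53668166 -0.25340065  0.08      ]
```

Run:
```python
from h import *
from scipy.spatial.transform import Rotation as Ro
from scipy.ndimage import map_coordinates as mc
th=np.linspace(0,2*np.pi,240)
def P(c,x,y,z,r):
    R=Ro.from_euler('xyz',c["attitude"],degrees=True).as_matrix();K=c["mtx"]
    q=(np.stack([x+r*np.cos(th),y+r*np.sin(th),0*th+z],1)-c["eye"])@R
    return np.array([K[1,1]*q[:,1]/q[:,2]+K[1,2],-K[0,0]*q[:,0]/q[:,2]+K[0,2]])
c=ctrl.calibration("scene")
def bb(c,x,y,z0,z1):
    p=np.hstack([P(c,x,y,z0,.031),P(c,x,y,z1,.031)]);return np.round([p[1].min(),p[0].min(),p[1].max(),p[0].max()],1)
print("exp sieve",bb(c,.533,-.2535,.11,.132),"pan",bb(c,.533,-.2515,.08,.11))
cw=ctrl.calibration("wrist");print("exp wrist sieve",bb(cw,.533,-.2535,.11,.132))
def fit(f,cal,z,r,cx,cy):
    g=cv2.GaussianBlur(cv2.imread(f,0),(0,0),.7).astype(float);gm=np.minimum(np.hypot(cv2.Sobel(g,6,1,0),cv2.Sobel(g,6,0,1)),80);b=[]
    for x in np.arange(cx-.012,cx+.012,.001):
        for y in np.arange(cy-.012,cy+.012,.001):
            b.append((round(float(mc(gm,P(cal,x,y,z,r),order=1).mean()),1),round(float(x),4),round(float(y),4)))
    return sorted(b)[-2:]
for r in(.031,.0285): print("scene sieve",r,fit("pics/s10.png",c,.132,r,.533,-.253))
for z in (.11,.132): print("wrist sieve",z,fit("pics/w10.png",cw,z,.031,.533,-.253))
# pan rim in earlier scene (after placing)
for r in(.031,.027): print("scene pan",r,fit("pics/bs.png",c,.11,r,.533,-.253))
print("scene plate",fit("pics/s10.png",c,.08,.055,.533,-.253))
```

```text
exp sieve [197.1 286.3 229.2 317.1] pan [199.9 292.3 231.9 325.1]
exp wrist sieve [282.7 150.9 359.3 228.5]
scene sieve 0.031 [(76.8, 0.534, -0.256), (76.9, 0.533, -0.256)]
scene sieve 0.0285 [(72.8, 0.534, -0.256), (73.1, 0.533, -0.256)]
wrist sieve 0.11 [(66.3, 0.536, -0.259), (66.3, 0.536, -0.258)]
wrist sieve 0.132 [(52.9, 0.545, -0.253), (53.1, 0.543, -0.255)]
scene pan 0.031 [(71.0, 0.533, -0.255), (71.0, 0.533, -0.254)]
scene pan 0.027 [(77.6, 0.534, -0.255), (77.6, 0.534, -0.254)]
scene plate [(71.1, 0.53, -0.251), (71.1, 0.531, -0.251)]
```

The sieve is centred on the pan: from the scene fits it is about 1.5 mm from the pan, and the pan is about 4 mm from the plate centre. Now the lever, pushed back on.

Emit:
{"method": "send_rows", "body": {
  "increments": [
    [[-0.1,0.25,0,0.1],[-0.2,0.5,0,0.2],[-0.3,0.75,0,0.3],[-0.3,1,0,0.4],[-0.3,1,0,0.5],[-0.3,1,0,0.6],[-0.3,1,0,0.7],[-0.3,1,0,0.781],[-0.3,1,0,0.781]]
  ],
  "jaw": 0
}}

```text
clock: 29.15
tool_pos: [0.4842, -0.0821, 0.2611]
orientation: [180.0, 0.0, 180.0]
force: [0.4, -0.7, 0.5]
opening: 0.0034
gripper_force: 0.0
```

Emit:
{"method": "send_rows", "body": {
  "increments": [
    [[0,0.3,0,0],[0,0.6,0,0],[0,0.9,0,0],[0,1,0,0],[0,1,0,0]]
  ]
}}

```text
clock: 29.78
tool_pos: [0.4841, 0.1188, 0.2608]
orientation: [-180.0, -0.0, -180.0]
force: [-0.4, -0.5, -1.1]
opening: 0.0005
gripper_force: 0.0
```

Emit:
{"method": "send_rows", "body": {
  "increments": [
    [[0,0.3,0,0],[0,0.6,0,0],[0,0.9,0,0],[0,1,0,0],[0,1,0,0]]
  ]
}}

```text
clock: 30.4
tool_pos: [0.4844, 0.3177, 0.2604]
orientation: [-179.9, -0.0, 180.0]
force: [0.1, -1.0, 0.1]
opening: 0.0006
gripper_force: 0.0
```

```bash
python3 look.py w11.png lever_tip
python3 - <<'E'
from h import *
ctrl.snapshot("scene")
for t in("lever_tip","lever_axis"):
  for d in ctrl.spot_point(t,"scene")[:2]: print(t,d,onz("scene",d["pixel"],.116))
E
```

```text
30.4 [0.4844 0.3177 0.2604] [-179.942    -0.0419  179.9858] 0.0005769132738578239
lever_tip [198.6 313. ] [287. 110. 349. 274.] 0.97 [81. 81. 80.] [0.4626 0.3114 0.116 ]
  pt [111.7 301.8] 0.56 [0.3921 0.3028 0.116 ]
lever_tip {'pixel': [168.5, 382.0], 'conf': 0.57} [0.39194881 0.29494415 0.116     ]
lever_tip {'pixel': [312.5, 218.6], 'conf': 0.47} [ 0.56015483 -0.25596285  0.116     ]
lever_axis {'pixel': [187.8, 417.0], 'conf': 0.93} [0.49888403 0.32011836 0.116     ]
lever_axis {'pixel': [163.7, 380.6], 'conf': 0.27} [0.37479019 0.30384651 0.116     ]
```

Emit:
{"method": "send_rows", "body": {
  "increments": [
    [[-0.2,0.12,0,0],[-0.387,0.237,0,0],[-0.387,0.237,0,0],[-0.387,0.237,0,0],[-0.387,0.237,-0.25,0],[-0.387,0.237,-0.5,0],[-0.387,0.237,-0.72,0],[-0.387,0.237,-0.76,0],[-0.387,0.237,-0.76,0],[-0.387,0.237,-0.76,0]]
  ],
  "jaw": 0
}}

```text
clock: 31.95
tool_pos: [0.4078, 0.3662, 0.1109]
orientation: [179.9, 0.1, -180.0]
force: [-0.1, 1.3, 0.1]
opening: 0.0003
gripper_force: 0.0
```

Emit:
{"method": "send_rows", "body": {
  "increments": [
    [[0.006,-0.14,-0.01,0],[0,-0.2,-0.01,0],[0,-0.265,-0.01,0],[0.012,-0.325,-0.01,0],[0.025,-0.386,-0.01,0],[0.052,-0.44,-0.01,0],[0.082,-0.496,-0.01,0],[0.165,-0.588,-0.01,0],[0.233,-0.636,-0.01,0],[0.307,-0.672,-0.01,0],[0.307,-0.672,-0.01,0],[0.307,-0.672,-0.01,0]]
  ]
}}

```text
clock: 33.45
tool_pos: [0.4681, 0.2306, 0.1067]
orientation: [-180.0, -0.0, 180.0]
force: [-0.4, -0.2, -0.8]
opening: 0.0006
gripper_force: 0.0
```

Emit:
{"method": "send_rows", "body": {
  "increments": [
    [[-0.1,0,0,0],[-0.2,0,0.1,0],[-0.2,-0.05,0.4,0],[-0.2,-0.1,0.7,0],[-0.1,-0.3,0.75,0],[0,-0.4,0.75,0],[0,-0.4,0.75,0],[0,-0.4,0.75,0]]
  ]
}}

```text
clock: 34.45
tool_pos: [0.4672, 0.151, 0.2567]
orientation: [180.0, -0.0, -180.0]
force: [0.6, 0.5, -0.5]
opening: 0.0003
gripper_force: 0.0
```

```bash
python3 look.py w12.png lever_tip
python3 - <<'E'
from h import *
ctrl.snapshot("scene")
for t,z in(("lever_tip",.116),("sieve",.11),("pan",.08)):
  for d in ctrl.spot_point(t,"scene")[:3]: print(t,d,onz("scene",d["pixel"],z))
for d in ctrl.trace("sieve","scene"):
  if 180<d["bbox"][0]<240: print(np.round(d["bbox"]))
E
```

```text
34.45 [0.4672 0.151  0.2567] [ 179.9994   -0.025  -179.972 ] 0.0003229573938045029
lever_tip [265.3 483. ] [380. 231. 543. 292.] 0.81 [61. 61. 60.] [0.5048 0.2969 0.116 ]
  pt [287.3 381.3] 0.83 [0.5263 0.2069 0.116 ]
lever_tip {'pixel': [190.8, 418.2], 'conf': 0.68} [0.5089428  0.31534977 0.116     ]
sieve {'pixel': [281.5, 364.1], 'conf': 0.92} [0.65804605 0.03838706 0.11      ]
sieve {'pixel': [246.8, 331.1], 'conf': 0.77} [0.53646139 0.03714913 0.11      ]
sieve {'pixel': [305.1, 211.0], 'conf': 0.67} [ 0.53022746 -0.25925366  0.11      ]
pan {'pixel': [302.2, 208.6], 'conf': 0.49} [ 0.49785939 -0.25407647  0.08      ]
[193. 287. 229. 317.]
```

```bash
python3 -c "
from h import *
print(ctrl.close_job())"
```

```text
the job is handed in; nothing more can be done
None
```

The job is handed in (the hand-in gave no verdict): by my last camera check the lever is back on, the pan is about 4 mm from the plate's centre and the sieve about 1.5 mm from the pan's, both released, at about 34.5 s.

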